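# Shake porcelain terminal blocks out along a parts tray

### The arm

A 6-joint arm with a two-finger parallel gripper is mounted at the origin on the work surface. World frame = base frame: x ahead of the robot, y to its left, z up, the work surface at z = 0. Lengths are in m, angles in rad, forces in N, time in s.
With the tool pointing down it reaches from about 0.35 to 0.775 m from the base axis. Payload 5.5 kg.
Tool frame: the origin (TCP) lies where the fingers leave the gripper's body, on its centre line; the fingertips stand 73 mm ahead of it and the grasp point (between the pads) lies 54 mm ahead of it; z points along the fingers, y is the direction in which the jaws open and shut (so a half turn about z gives the same grasp; the last joint's range is limited). The gripper opens to 85 mm and grips with 20 to 120 N. Pads are 22 mm wide; open, the fingers measure 114 mm over their backs; the gripper's body (76 mm by 85 mm) begins 54 mm behind the grasp point. The pads swing forward as they close: fully open they stand 13 mm farther back than shut.
Start: joints at [-0.14, 0.313, 0.046, 1.304, 0, 1.431], TCP at [0.575, -0, 0.304] pointing down, gripper open.
Joint ranges: [-2.76, 2.76], [-0.86, 1.69], [-1.03, 1.26], [-2.2, 2.34], [-1.47, 1.5], [-3.14, 3.14]. Speed limits (rad/s): [2.57, 2.57, 3.14, 3.14, 3.14, 3.14].

### API

Orientations are given as a unit quaternion [w, x, y, z].
In Python, from workcell import env, read_camera, job, cut_out gives the robot as it stands.
- The arm moves only by the tool servo_tool, never from a script. Its argument "deltas" is a list of rows, each an object of numbers: "dx", "dy", "dz": the shift along the world's x, y, z in mm; "rx", "ry", "rz": the turn, a rotation vector about the world's x, y, z in rad; "fingers": the closure, from -1 (fully open) to 1 (shut). A call has 1 to 8 rows; each row shifts and turns the commanded pose from where the row before left it; what a row does not reach is not made up. A row lasts 1/10 s, in which the tool goes at most 50 mm and 8.59 degrees, less where a joint would pass 70% of its speed; a pose out of reach is approached as far as the arm can. A call is refused whole if a number of a shift passes 50 or a number of a turn 0.15, either way. A call with a gripper value outside its range is refused whole. The fingers move at their own pace and stop on an object; "newtons" is the grip in N (left out, the last holds). Time passes only in rows, so rows that do not move let the fingers close. It gives the time, the measured TCP pose, the force and the opening at its end, in the units of the state.
- env.get_state(): the state, without advancing time (a new reading comes with each control period).
- read_camera(name): name is "scene" or "side" or "wrist"; returns a dict with "img" (384x512x3 uint8, red, green, blue), "intrinsics" (3x3 intrinsics, pixels), "k1" (the pictures are not rectified: a ray, as slopes to the right and down, at radius r is drawn at 1 + k1 r^2 times it, then the intrinsics apply), "extrinsics" (4x4, takes a point from camera to world coordinates); the wrist camera has in their place "hand_eye" (4x4, takes a point from camera to tool coordinates, whose origin is the TCP and whose axes are the flange's). Camera axes: x right, y down, z forward; pixel columns grow to the right and rows downward; lengths in m; the calibration is good to about 2 mm. A picture is of the moment at which its call begins: read the wrist's pose just before it. There is no depth.
- job.hand_in(): hands the job in, once; it reports no verdict.
Trained networks look in the newest picture that a camera, given by its name, has taken for a name from the list of things; names that differ only in an ending like _2 or _b are one class to them, and where a whole thing is asked for, a point or a joint stands for the part that bears it (a point fixed in the world has none). Each returns a list of dicts, best first, with "confidence" (0 to 1); they miss things now and then, are a little off and sometimes report something else, mostly with a low value. They report only what shows in the picture. A call takes as long as a camera call. They do not tell look-alikes from the thing itself.
- cut_out(target, camera): "region" (384x512 bool, what is visible of it) and "extent" ([left, top, right, bottom] in pixels, round what is visible of it).
The state is a dict: "clock": time; "joint_pos": joint angles; "qvel": joint speeds; "tau": joint torques, N m; "tcp_pos": TCP position; "orientation": TCP orientation; "wrist_force": force on the tool from outside, world axes, zero at the start; "ft_torque": the same for the moment, N m; "finger_gap": finger opening in m.
Only numpy, scipy, OpenCV 4.12 (cv2) and the standard library are available. Lean on these libraries where they do the work, as an engineer would, in place of code of your own. Each camera call takes 0.05 s, during which the arm holds its last target. There are 200 camera calls.

### The job

Take the dispenser box and, with its mouth held low over the parts tray (a hand's breadth at most: porcelain chips), shake the eight terminal blocks out a few at a time along the tray, so that they all lie in it in one layer, spread evenly over its length, at least two in each third. Then set the empty box back down on the bench beside the tray, lid up, without disturbing the other things.

Things in the scene. Friction and masses are not known exactly. Their poses are not given: they have to be found in the camera images.
- box: Dispenser box holding the blocks: grey plastic, fixed clear lid, lying flat, loose, about 90 g empty. 140 mm long (x), 60 wide (y), 42 high (z), walls 2.5. Its -x end is the open pour mouth: long sides parallel from x = +70 to -32 mm, then sloping in to a neck 50 mm wide (45 inside) from x = -60 to the open end at -70. Origin: centre of the underside, z up through the lid.
- box_mouth (a point): Centre of the pour mouth (45 wide x 37 mm high, no sill), 70 mm from the box origin along -x, 21 mm above its underside. Axes as the box. Level, the blocks stay inside; tipped mouth-down they slide by themselves from 18 to 27 degrees, when shaken creep out already at 8 to 15, and may wedge in the neck until levelled and rattled.
- box_grip (a point): Good place to hold the box: between its two straight long sides (60 mm apart along the box's y), 12 mm from its origin along +x, 21 mm above its underside, near its centre of mass when full. Axes as the box.
- tray: Parts tray, sheet metal with a black rubber mat, fixed to the bench. 290 mm long (its y), 160 mm wide (x), rim 25 mm high; inside 280 by 150 mm, floor 5 mm above the bench. Origin: centre of the underside, z up. Its thirds are the three 93 mm lengths along its y.
- block0: One of eight alike white porcelain two-pole terminal blocks with brass screws, 22 x 18 x 15 mm (x, y, z), 14 g, loose in the box at the start. Origin: its centre.
- block1: One of eight alike white porcelain two-pole terminal blocks with brass screws, 22 x 18 x 15 mm (x, y, z), 14 g, loose in the box at the start. Origin: its centre.
- block2: One of eight alike white porcelain two-pole terminal blocks with brass screws, 22 x 18 x 15 mm (x, y, z), 14 g, loose in the box at the start. Origin: its centre.
- block3: One of eight alike white porcelain two-pole terminal blocks with brass screws, 22 x 18 x 15 mm (x, y, z), 14 g, loose in the box at the start. Origin: its centre.
- block4: One of eight alike white porcelain two-pole terminal blocks with brass screws, 22 x 18 x 15 mm (x, y, z), 14 g, loose in the box at the start. Origin: its centre.
- block5: One of eight alike white porcelain two-pole terminal blocks with brass screws, 22 x 18 x 15 mm (x, y, z), 14 g, loose in the box at the start. Origin: its centre.
- block6: One of eight alike white porcelain two-pole terminal blocks with brass screws, 22 x 18 x 15 mm (x, y, z), 14 g, loose in the box at the start. Origin: its centre.
- block7: One of eight alike white porcelain two-pole terminal blocks with brass screws, 22 x 18 x 15 mm (x, y, z), 14 g, loose in the box at the start. Origin: its centre.
- driver_a: Bystander: red insulated screwdriver, 165 mm long, 27 mm thick, lying loose beyond the tray's long far side. Origin: middle of its length, on the bench.
- tape: Bystander: roll of yellow tape, 62 mm across, 19 mm high, loose, lying behind the box's rear end. Origin: centre of the underside.
- cover: Bystander: white square junction-box cover, 90 x 90 x 11 mm, loose, in the middle at the back. Origin: centre of the underside.
- coupler: Bystander: white conduit coupler, a tube of 27 mm diameter standing 48 mm high, loose, behind the box's rear end. Origin: centre of the underside.
- strip: Bystander: green six-way terminal strip, 74 x 17 x 15 mm, loose, in the middle of the bench, pointing away from the robot. Origin: centre of the underside.
Not all that is in view belongs to the job. Leave any brown look-alike of the box alone.

How it is judged:
By the outcome, as a careful person would: the job done as asked, in the order asked, and still so for the second after the job is handed in, with the robot touching nothing.
It also fails if it takes over 64 s, if anything falls off the work surface, if the arm or the gripper's body presses on something with over 40 N, if the wrist force passes 120 N, or if a joint passes its speed limit or range.

## Working session

There is one attempt and no reset: what is moved stays moved. The work goes in short steps, Python scripts to look and compute and a tool call to move; the robot and the scene stay as the last step left them, time stands still between calls to the robot, and variables do not carry over. Pictures are saved under pics/ and viewed, about 8 in all and at most 12, crops included, and the job is handed in when it is done.

Besides the shell and the picture viewer there is one more tool, called after "Emit:" as name(argument=value, ...), one argument or row to a line, values as JSON. servo_tool: Moves the arm, as the interface text tells. Its arguments: {"type":"object","properties":{"deltas":{"type":"array"},"newtons":{"type":"number"}},"required":["deltas"]}

```bash
mkdir -p pics; cat > h.py <<'E'
import numpy as np, cv2
from workcell import env, read_camera, job, cut_out
from scipy.spatial.transform import Rotation as R
def ray(c,uv,T=None):
    K=np.array(c['intrinsics']);D=np.array([c['k1'],0,0,0,0.])
    E=np.array(c['extrinsics']) if T is None else T
    p=cv2.undistortPoints(np.array(uv,float).reshape(-1,1,2),K,D).reshape(-1,2)
    d=np.c_[p,np.ones(len(p))]@E[:3,:3].T
    return E[:3,3],d
def onz(c,uv,z,T=None):
    o,d=ray(c,uv,T); return o+d*((z-o[2])/d[:,2])[:,None]
def proj(c,P,T=None):
    E=np.array(c['extrinsics']) if T is None else T
    I=np.linalg.inv(E);K=np.array(c['intrinsics'])
    return cv2.projectPoints(np.array(P,float).reshape(-1,1,3),cv2.Rodrigues(I[:3,:3])[0],I[:3,3],K,np.array([c['k1'],0,0,0,0.]))[0].reshape(-1,2)
def tcpT():
    s=env.get_state();T=np.eye(4);q=s['orientation'];T[:3,:3]=R.from_quat([q[1],q[2],q[3],q[0]]).as_matrix();T[:3,3]=s['tcp_pos'];return T
def save(c,n,crop=None,f=1):
    im=c['img'][:,:,::-1]
    if crop: im=im[crop[1]:crop[3],crop[0]:crop[2]]
    cv2.imwrite('pics/'+n,cv2.resize(im,None,fx=f,fy=f,interpolation=cv2.INTER_CUBIC))
E
python3 - <<'E'
from h import *
ims=[]
for n in ['scene','side']:
    c=read_camera(n); ims.append(c['img'])
    print(n,np.round(c['extrinsics'],3).tolist())
    for t in ['box','tray','driver_a','tape','cover','coupler','strip']:
        for r in cut_out(t,n)[:3]:
            m=r['region'].astype(np.uint8);ys,xs=np.nonzero(m)
            if len(xs)==0: continue
            q=cv2.boxPoints(cv2.minAreaRect(np.c_[xs,ys].astype(np.float32)))
            print(t,round(r['confidence'],2),np.round(r['extent']).tolist(),'cz0',np.round(onz(c,[[xs.mean(),ys.mean()]],0.0)[0],3),q.round().tolist() if t in('box','tray') else '')
    save(c,n+'0.png',None,1.5)
print(env.get_state())
E
```

```text
scene [[0.81, 0.324, -0.489, 0.882], [0.586, -0.433, 0.684, -0.494], [0.009, -0.841, -0.541, 0.522], [0.0, 0.0, 0.0, 1.0]]
box 0.87 [206.0, 164.0, 263.0, 198.0] cz0 [0.298 0.18  0.   ] [[203.0, 172.0], [258.0, 158.0], [265.0, 184.0], [209.0, 197.0]]
box 0.85 [252.0, 129.0, 273.0, 155.0] cz0 [0.237 0.392 0.   ] [[250.0, 129.0], [272.0, 129.0], [272.0, 157.0], [250.0, 157.0]]
box 0.77 [276.0, 176.0, 326.0, 220.0] cz0 [0.493 0.219 0.   ] [[269.0, 188.0], [289.0, 165.0], [333.0, 203.0], [313.0, 226.0]]
tray 0.93 [66.0, 238.0, 262.0, 381.0] cz0 [ 0.491 -0.245  0.   ] [[64.0, 320.0], [212.0, 210.0], [268.0, 286.0], [120.0, 396.0]]
driver_a 0.91 [165.0, 304.0, 254.0, 379.0] cz0 [ 0.596 -0.262  0.   ] 
tape 0.72 [329.0, 206.0, 354.0, 231.0] cz0 [0.627 0.185 0.   ] 
cover 0.57 [310.0, 260.0, 371.0, 308.0] cz0 [0.709 0.006 0.   ] 
coupler 0.82 [303.0, 212.0, 312.0, 232.0] cz0 [0.568 0.128 0.   ] 
strip 0.5 [215.0, 218.0, 244.0, 238.0] cz0 [0.429 0.01  0.   ] 
side [[0.834, -0.295, 0.466, -0.014], [-0.552, -0.457, 0.698, -0.66], [0.007, -0.839, -0.543, 0.627], [0.0, 0.0, 0.0, 1.0]]
box 0.93 [18
[... 818 characters left out ...]
2 0.   ] 
{'clock': 0.8, 'joint_pos': array([-1.39617485e-01,  3.13178438e-01,  4.60854612e-02,  1.30361606e+00,
        2.42039039e-06,  1.43119765e+00]), 'qvel': array([-0.00211559, -0.00192443,  0.00113092,  0.00077447, -0.00035012,
        0.00067668]), 'tau': array([-4.40003450e-04, -4.80390465e+01,  2.98793507e+01, -1.17005407e-04,
       -2.42764936e-04,  2.45659646e-05]), 'tcp_pos': array([ 5.75020448e-01, -2.19999342e-05,  3.03929503e-01]), 'orientation': array([3.41288280e-05, 7.07113429e-01, 7.07100132e-01, 2.72342429e-05]), 'wrist_force': array([-0.80878669, -0.23843681,  0.17172303]), 'ft_torque': array([-0.03657447, -0.03817436, -0.01990331]), 'finger_gap': 0.08537983620476888}
```

```bash
python3 - <<'E'
import cv2,numpy as np
a=cv2.imread('pics/scene0.png')
b=cv2.imread('pics/side0.png')
# combine crops
ca=cv2.resize(a[120*3//2:384*3//2, 60*3//2:420*3//2],(800,587)); cv2.imwrite('pics/s1.png',ca)
cb=cv2.resize(b[120*3//2:360*3//2,160*3//2:440*3//2],(700,600)); cv2.imwrite('pics/s2.png',cb)
E
```

```text
(no output)
```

View pics/s1.png

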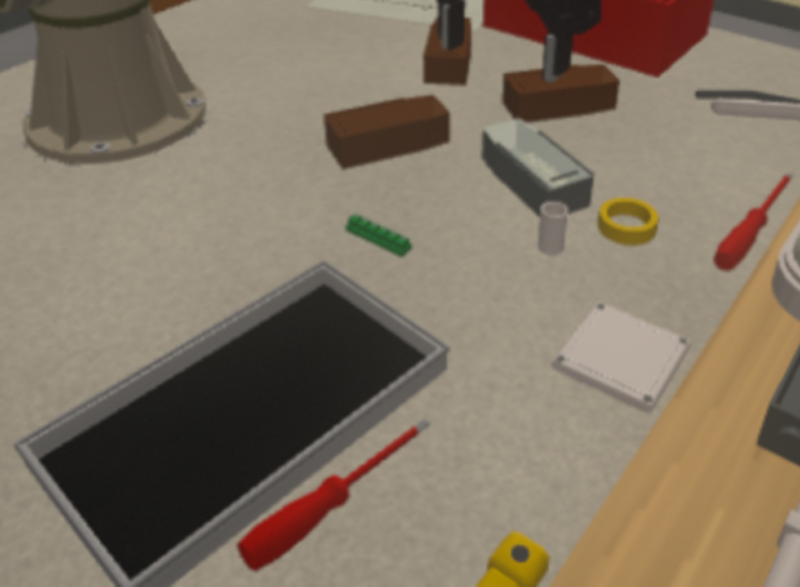

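View pics/s2.png

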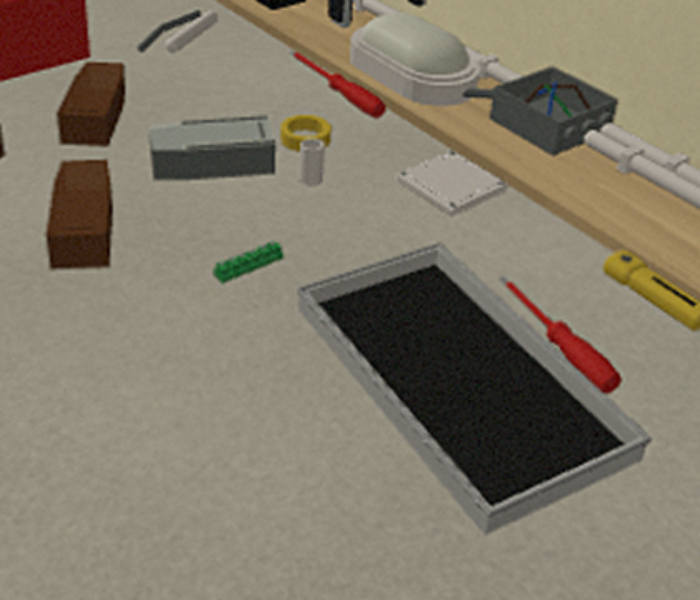

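Grey box in the scene crop is at about (535,165), full-image (300,197); in the side crop it is at about (212,150). The three brown boxes, scene crop (387,130), (447,55) and (560,92), are look-alikes. Only the grey one with the clear lid and the tape behind its rear end fits. Next I'll fit poses from both views and enlarge the box to confirm.

```bash
cat >> h.py <<'E'
from scipy.optimize import minimize
def boxpts(): 
    o=[(70,30),(-32,30),(-60,25),(-70,25),(-70,-25),(-60,-25),(-32,-30),(70,-30)]
    return np.array([(x,y,z) for z in(0,42) for x,y in o])/1000.
def traypts():
    return np.array([(x,y,z) for z in(0,25) for x in(-80,80) for y in(-145,145)])/1000.
def fit(obs,pts,p0,usez=True):
    def cost(p):
        P=pts@R.from_euler('z',p[2]).as_matrix().T+[p[0],p[1],p[3] if usez else 0]
        t=0
        for c,m in obs:
            h=cv2.convexHull(proj(c,P).astype(np.float32))
            S=4;a=np.zeros((384*S//1,512*S),np.uint8);cv2.fillConvexPoly(a,np.round((h+.5)*S).astype(np.int32),1)
            b=cv2.resize(m.astype(np.uint8),None,fx=S,fy=S,interpolation=0)
            t+=1-(a&b).sum()/max(1,(a|b).sum())
        return t
    best=None
    sx=np.array([[0,0,0,0],[.01,0,0,0],[0,.01,0,0],[0,0,.1,0],[0,0,0,.006]])
    x=np.array(p0,float)
    for k in range(2):
        r=minimize(cost,x,method='Nelder-Mead',options=dict(initial_simplex=x+sx,maxiter=120,xatol=2e-4,fatol=1e-4)); x=r.x
    return x,r.fun
E
cat > m.py <<'E'
from h import *
cs={n:read_camera(n) for n in('scene','side')}
def near(t,xy):
    o=[]
    for n,c in cs.items():
        for r in cut_out(t,n):
            ys,xs=np.nonzero(r['region'])
            if len(xs) and np.linalg.norm(onz(c,[[xs.mean(),ys.mean()]],0.02)[0,:2]-xy)<.06: o.append((c,r['region']));break
    return o
b=near('box',[.49,.21]);print(len(b))
print('box',fit(b,boxpts(),[.49,.21,-.4,0]))
t=near('tray',[.5,-.25]);print(len(t))
print('tray',fit(t,traypts(),[.5,-.25,0,0]))
for t_,xy in [('tape',[.63,.19]),('coupler',[.58,.13]),('strip',[.43,.01]),('driver_a',[.6,-.26]),('cover',[.7,0])]:
    for c,m in near(t_,xy):
        ys,xs=np.nonzero(m);q=cv2.boxPoints(cv2.minAreaRect(np.c_[xs,ys].astype(np.float32)))
        print(t_,onz(c,q,0.01)[:,:2].round(3).tolist())
save(cs['scene'],'b1.png',(255,140,365,240),6)
E
python3 m.py
```

```text
2
box (array([ 5.03699631e-01,  1.91828869e-01, -4.36893888e-01, -4.71723438e-05]), np.float64(0.14226234116822845))
2
tray (array([ 0.49717554, -0.22947353, -0.12067731,  0.00160577]), np.float64(0.03641475435449104))
tape [[0.59, 0.189], [0.64, 0.226], [0.672, 0.154], [0.625, 0.12]]
tape [[0.626, 0.22], [0.67, 0.191], [0.63, 0.139], [0.588, 0.166]]
coupler [[0.616, 0.169], [0.638, 0.154], [0.576, 0.071], [0.554, 0.085]]
strip [[0.409, -0.018], [0.393, 0.012], [0.47, 0.016], [0.483, -0.014]]
strip [[0.396, 0.019], [0.476, 0.019], [0.462, -0.016], [0.385, -0.015]]
driver_a [[0.58, -0.318], [0.586, -0.196], [0.62, -0.205], [0.609, -0.322]]
driver_a [[0.614, -0.161], [0.653, -0.15], [0.612, -0.319], [0.579, -0.324]]
cover [[0.668, -0.05], [0.648, 0.057], [0.754, 0.05], [0.762, -0.05]]
cover [[0.647, 0.033], [0.75, 0.1], [0.76, -0.034], [0.664, -0.087]]
```

View pics/b1.png

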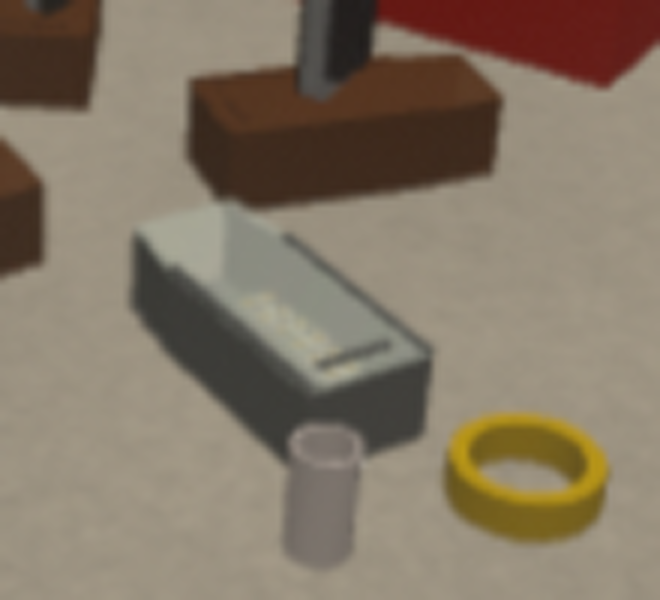

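Emit:
servo_tool(
  deltas=[
    {"dx":-7.5,"dy":23.4,"dz":-10,"rz":0.142},
    {"dx":-7.5,"dy":23.4,"dz":-10,"rz":0.142},
    {"dx":-7.5,"dy":23.4,"dz":-10,"rz":0.142},
    {"dx":-7.5,"dy":23.4,"dz":-10,"rz":0.142},
    {"dx":-7.5,"dy":23.4,"dz":-10,"rz":0.142},
    {"dx":-7.5,"dy":23.4,"dz":-10,"rz":0.142},
    {"dx":-7.5,"dy":23.4,"dz":-10,"rz":0.141},
    {"dx":-7.5,"dy":23.2,"dz":-10,"rz":0.141,"fingers":-1},
  ],
  newtons=50,
)

```text
invalid input at $.deltas[0]: expected keys dx, dy, dz, rx, ry, rz, fingers
```

```bash
cat > w.py <<'E'
from h import *
T=tcpT();c=read_camera('wrist');W=T@np.array(c['hand_eye'])
s=env.get_state();print(s['clock'],s['tcp_pos'].round(4),s['joint_pos'].round(2),R.from_matrix(T[:3,:3]).as_matrix()[:2,1].round(3))
p=[.504,.192,-.437]
for r in cut_out('box','wrist'):
    print(r['confidence'],r['extent'])
r=cut_out('box','wrist')[0]
c2=dict(c);c2['extrinsics']=W
for pf in ([.504,.192,-.437,0],):
    x,f=fit([(c2,r['region'])],boxpts(),pf);print('free z',x.round(4),f)
    x,f=fit([(c2,r['region'])],boxpts(),pf,False);print('z0',x.round(4),f)
ca,sa=np.cos(x[2]),np.sin(x[2]);print('grip',x[0]+.012*ca,x[1]+.012*sa,'dyaw',x[2]+np.pi/2-np.arctan2(T[1,1],T[0,1]))
im=c['img'].copy()
q=proj(c2,boxpts()@R.from_euler('z',x[2]).as_matrix().T+[x[0],x[1],0])
for u in q: cv2.circle(im,tuple(int(v) for v in u),2,(255,0,0),-1)
c2['img']=im;save(c2,'w1.png',None,1.2)
E
python3 w.py
```

```text
1.65 [ 0.5751 -0.      0.3039] [-0.14  0.31  0.05  1.3   0.    1.43] [ 1. -0.]
0.91 [140.7, 0.0, 265.2, 55.1]
0.87 [1.3, 0.0, 95.4, 104.0]
free z [ 0.5038  0.1908 -0.4473  0.0046] 0.01594932498828372
z0 [ 0.5036  0.1914 -0.4461  0.0081] 0.016198802105390486
grip 0.5143826949284077 0.18626176728030316 dyaw 1.124695916765405
```

View pics/w1.png

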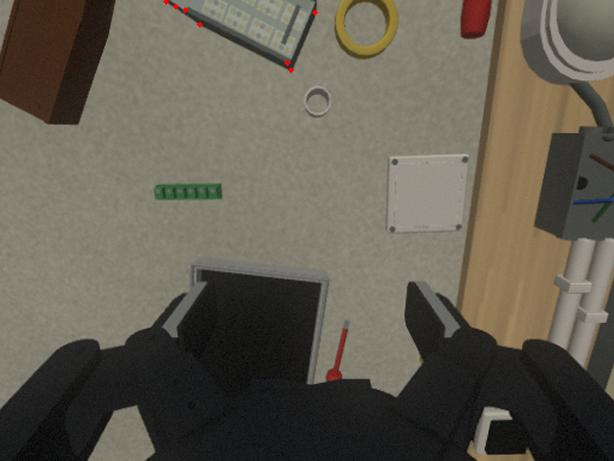

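The wrist view shows the grey box at top (240,30) with the projected fit lying on it. It gives grip at (0.514, 0.186) and yaw -0.446, which agrees with the two-camera fit.

Emit:
servo_tool(
  deltas=[
    {"dx":-7.6,"dy":23.3,"dz":-13,"rx":0,"ry":0,"rz":0.1406,"fingers":-1},
    {"dx":-7.6,"dy":23.3,"dz":-13,"rx":0,"ry":0,"rz":0.1406,"fingers":-1},
    {"dx":-7.6,"dy":23.3,"dz":-13,"rx":0,"ry":0,"rz":0.1406,"fingers":-1},
    {"dx":-7.6,"dy":23.3,"dz":-13,"rx":0,"ry":0,"rz":0.1406,"fingers":-1},
    {"dx":-7.6,"dy":23.3,"dz":-13,"rx":0,"ry":0,"rz":0.1406,"fingers":-1},
    {"dx":-7.6,"dy":23.3,"dz":-13,"rx":0,"ry":0,"rz":0.1406,"fingers":-1},
    {"dx":-7.6,"dy":23.3,"dz":-13,"rx":0,"ry":0,"rz":0.1406,"fingers":-1},
    {"dx":-7.6,"dy":23.3,"dz":-13,"rx":0,"ry":0,"rz":0.1406,"fingers":-1},
  ],
  newtons=50,
)

```text
clock: 2.55
tcp_pos: [0.5139, 0.1873, 0.1995]
orientation: [0.0, 0.218, 0.976, 0.0]
wrist_force: [0.3, -0.1, -0.1]
finger_gap: 0.0855
```

```bash
python3 w.py
```

```text
2.6 [0.5116 0.1898 0.1973] [ 0.21  0.31 -0.22  1.04  0.    0.64] [0.426 0.905]
0.83 [17.2, 0.0, 214.2, 46.0]
0.81 [321.5, 1.1, 511.6, 73.2]
0.62 [225.9, 101.8, 292.8, 254.7]
free z [ 0.504  0.192 -0.437  0.   ] 1.0
z0 [ 0.504  0.192 -0.437  0.   ] 1.0
grip 0.514872304899828 0.18692132043094123 dyaw 0.0032644648136150867
```

Emit:
servo_tool(
  deltas=[
    {"dx":0,"dy":0,"dz":-20,"rx":0,"ry":0,"rz":0,"fingers":-1},
    {"dx":0,"dy":0,"dz":-25,"rx":0,"ry":0,"rz":0,"fingers":-1},
    {"dx":0,"dy":0,"dz":-25,"rx":0,"ry":0,"rz":0,"fingers":-1},
    {"dx":0,"dy":0,"dz":-20,"rx":0,"ry":0,"rz":0,"fingers":-1},
    {"dx":0,"dy":0,"dz":-15,"rx":0,"ry":0,"rz":0,"fingers":-1},
    {"dx":0,"dy":0,"dz":-10,"rx":0,"ry":0,"rz":0,"fingers":-1},
    {"dx":0,"dy":0,"dz":-5,"rx":0,"ry":0,"rz":0,"fingers":-1},
    {"dx":0,"dy":0,"dz":0,"rx":0,"ry":0,"rz":0,"fingers":-1},
  ],
)

```text
clock: 3.5
tcp_pos: [0.5145, 0.186, 0.0798]
orientation: [-0.0, 0.222, 0.975, -0.0]
wrist_force: [-0.3, 0.2, -0.1]
finger_gap: 0.0853
```

Emit:
servo_tool(
  deltas=[
    {"dx":0,"dy":0,"dz":0,"rx":0,"ry":0,"rz":0,"fingers":1},
    {"dx":0,"dy":0,"dz":0,"rx":0,"ry":0,"rz":0,"fingers":1},
    {"dx":0,"dy":0,"dz":0,"rx":0,"ry":0,"rz":0,"fingers":1},
    {"dx":0,"dy":0,"dz":0,"rx":0,"ry":0,"rz":0,"fingers":1},
    {"dx":0,"dy":0,"dz":0,"rx":0,"ry":0,"rz":0,"fingers":1},
    {"dx":0,"dy":0,"dz":0,"rx":0,"ry":0,"rz":0,"fingers":1},
  ],
  newtons=50,
)

```text
clock: 4.1
tcp_pos: [0.515, 0.1865, 0.081]
orientation: [0.001, 0.221, 0.975, 0.0]
wrist_force: [-0.4, -0.4, 6.8]
finger_gap: 0.0596
```

Emit:
servo_tool(
  deltas=[
    {"dx":0,"dy":0,"dz":8,"rx":0,"ry":0,"rz":0,"fingers":1},
    {"dx":0,"dy":0,"dz":16,"rx":0,"ry":0,"rz":0,"fingers":1},
    {"dx":0,"dy":0,"dz":20,"rx":0,"ry":0,"rz":0,"fingers":1},
    {"dx":0,"dy":0,"dz":20,"rx":0,"ry":0,"rz":0,"fingers":1},
    {"dx":0,"dy":0,"dz":16,"rx":0,"ry":0,"rz":0,"fingers":1},
    {"dx":2,"dy":-6,"dz":12,"rx":0,"ry":0,"rz":0.02,"fingers":1},
    {"dx":4,"dy":-12,"dz":8,"rx":0,"ry":0,"rz":0.02,"fingers":1},
    {"dx":5,"dy":-20,"dz":0,"rx":0,"ry":0,"rz":0.02,"fingers":1},
  ],
)

```text
clock: 4.9
tcp_pos: [0.5255, 0.1489, 0.1814]
orientation: [0.001, 0.19, 0.982, 0.001]
wrist_force: [0.1, -0.2, -1.9]
finger_gap: 0.0594
```

Emit:
servo_tool(
  deltas=[
    {"dx":6,"dy":-28,"dz":0,"rx":0,"ry":0,"rz":0.02,"fingers":1},
    {"dx":6,"dy":-28,"dz":0,"rx":0,"ry":0,"rz":0.03,"fingers":1},
    {"dx":6,"dy":-28,"dz":0,"rx":0,"ry":0,"rz":0.03,"fingers":1},
    {"dx":6,"dy":-28,"dz":0,"rx":0,"ry":0,"rz":0.03,"fingers":1},
    {"dx":6,"dy":-28,"dz":0,"rx":0,"ry":0,"rz":0.03,"fingers":1},
    {"dx":6,"dy":-28,"dz":0,"rx":0,"ry":0,"rz":0.03,"fingers":1},
    {"dx":6,"dy":-28,"dz":0,"rx":0,"ry":0,"rz":0.03,"fingers":1},
    {"dx":6,"dy":-28,"dz":0,"rx":0,"ry":0,"rz":0.03,"fingers":1},
  ],
)

```text
clock: 5.7
tcp_pos: [0.5729, -0.0766, 0.1799]
orientation: [-0.0, 0.077, 0.997, 0.0]
wrist_force: [0.5, -0.7, -2.1]
finger_gap: 0.0596
```

Emit:
servo_tool(
  deltas=[
    {"dx":5,"dy":-24,"dz":0,"rx":0,"ry":0,"rz":0.02,"fingers":1},
    {"dx":4,"dy":-18,"dz":0,"rx":0,"ry":0,"rz":0.016,"fingers":1},
    {"dx":3,"dy":-11,"dz":0,"rx":0,"ry":0,"rz":0,"fingers":1},
    {"dx":1,"dy":-5,"dz":0,"rx":0,"ry":0,"rz":0,"fingers":1},
    {"dx":0,"dy":0,"dz":0,"rx":0,"ry":0,"rz":0,"fingers":1},
    {"dx":0,"dy":0,"dz":0,"rx":0,"ry":0,"rz":0,"fingers":1},
  ],
)

```text
clock: 6.3
tcp_pos: [0.5859, -0.1328, 0.1798]
orientation: [-0.0, 0.06, 0.998, 0.0]
wrist_force: [-0.1, 0.9, -1.9]
finger_gap: 0.0593
```

```bash
cat > st.py <<'E'
import sys
from h import *
fz=[];cs={}
for n in('side','scene'):
    cs[n]=read_camera(n);fz.append(env.get_state()['wrist_force'][2])
s=env.get_state();T=tcpT()
yb=T[:3,1];xb=np.cross(yb,-T[:3,2])  # box axes: z=-tool z
if xb[0]<0: xb=-xb
org=T[:3,3]+ -.012*xb+.080*T[:3,2]
low=org-.07*xb
a=-.1207;Rt=np.array([[np.cos(a),-np.sin(a)],[np.sin(a),np.cos(a)]])
loc=lambda P:(np.atleast_2d(P)[:,:2]-[.497,-.229])@Rt
print('t',round(s['clock'],2),'tcp',s['tcp_pos'].round(4),'fz',np.round(fz,2),'gap',round(s['finger_gap'],4),'tilt',round(np.degrees(np.arcsin(xb[2])),1),'yaw',round(np.arctan2(xb[1],xb[0]),3),'low',low.round(3),'lowloc',(loc(low)*1000).round())
for n,c in cs.items():
    for r in cut_out('block0',n):
        if r['confidence']<.3: continue
        ys,xs=np.nonzero(r['region'])
        if len(xs)==0: continue
        l=loc(onz(c,[[xs.mean(),ys.mean()]],.0125))[0]*1000
        print(n,round(r['confidence'],2),np.round(r['extent']).astype(int).tolist(),len(xs),l.round())
if len(sys.argv)>1:
    n=sys.argv[2] if len(sys.argv)>2 else 'side'
    save(cs[n],sys.argv[1],(260,150,430,340) if n=='side' else (60,170,290,384),3 if n=='side' else 2.7)
E
echo ok
```

```text
ok
```

Emit:
servo_tool(
  deltas=[
    {"dx":0,"dy":0,"dz":-12,"rx":-0.009,"ry":-0.08,"rz":0,"fingers":1},
    {"dx":0,"dy":0,"dz":-12,"rx":-0.01,"ry":-0.08,"rz":0,"fingers":1},
    {"dx":0,"dy":0,"dz":-10,"rx":-0.01,"ry":-0.08,"rz":0,"fingers":1},
    {"dx":10,"dy":-1,"dz":0,"rx":0,"ry":0,"rz":0,"fingers":1},
    {"dx":-10,"dy":1,"dz":0,"rx":0,"ry":0,"rz":0,"fingers":1},
    {"dx":10,"dy":-1,"dz":0,"rx":0,"ry":0,"rz":0,"fingers":1},
    {"dx":-10,"dy":1,"dz":0,"rx":0,"ry":0,"rz":0,"fingers":1},
    {"dx":0,"dy":0,"dz":0,"rx":0,"ry":0,"rz":0,"fingers":1},
  ],
)

```text
clock: 7.1
tcp_pos: [0.5866, -0.1338, 0.1466]
orientation: [0.12, 0.059, 0.991, -0.007]
wrist_force: [-0.2, -0.3, -2.0]
finger_gap: 0.0593
```

```bash
python3 st.py p1.png
```

```text
t 7.2 tcp [ 0.5866 -0.1338  0.1463] fz [-1.99 -1.46] gap 0.0598 tilt 13.9 yaw -0.12 low [ 0.527 -0.127  0.049] lowloc [[ 17. 105.]]
```

View pics/p1.png

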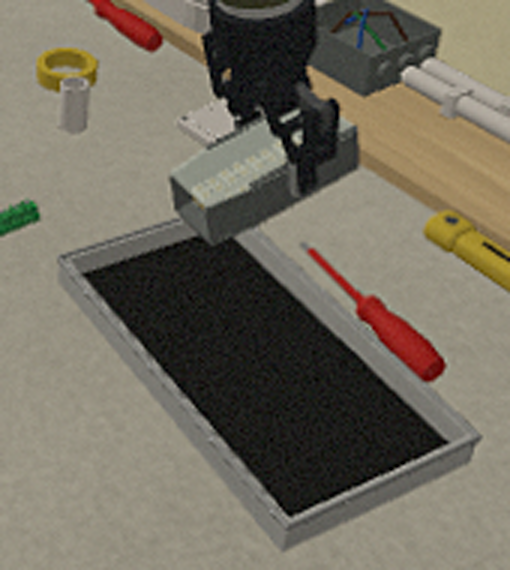

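The side view shows the mouth low over the tray's near (left-hand) end. The blocks have crept forward under the lid to the neck, and none is out yet. I'll keep shaking gently.

Emit:
servo_tool(
  deltas=[
    {"dx":10,"dy":-1,"dz":0,"rx":0,"ry":0,"rz":0,"fingers":1},
    {"dx":-10,"dy":1,"dz":0,"rx":0,"ry":0,"rz":0,"fingers":1},
    {"dx":10,"dy":-1,"dz":0,"rx":0,"ry":0,"rz":0,"fingers":1},
    {"dx":-10,"dy":1,"dz":0,"rx":0,"ry":0,"rz":0,"fingers":1},
    {"dx":0,"dy":0,"dz":0,"rx":0,"ry":0,"rz":0,"fingers":1},
  ],
)

```text
clock: 7.8
tcp_pos: [0.585, -0.1333, 0.1454]
orientation: [0.119, 0.06, 0.991, -0.007]
wrist_force: [-0.4, 0.5, -1.4]
finger_gap: 0.059
```

```bash
python3 st.py p2.png
```

```text
t 7.9 tcp [ 0.5858 -0.1335  0.1458] fz [-2.35 -1.63] gap 0.0591 tilt 13.8 yaw -0.12 low [ 0.526 -0.126  0.049] lowloc [[ 16. 105.]]
side 0.55 [316, 217, 324, 225] 52 [ 54. 170.]
side 0.52 [320, 222, 331, 232] 56 [ 50. 143.]
```

Emit:
servo_tool(
  deltas=[
    {"dx":10,"dy":-1,"dz":0,"rx":0,"ry":0,"rz":0,"fingers":1},
    {"dx":-10,"dy":1,"dz":0,"rx":0,"ry":0,"rz":0,"fingers":1},
    {"dx":0,"dy":0,"dz":0,"rx":0,"ry":0,"rz":0,"fingers":1},
  ],
)

```text
clock: 8.3
tcp_pos: [0.5853, -0.1333, 0.1455]
orientation: [0.12, 0.059, 0.991, -0.007]
wrist_force: [0.3, -0.6, -2.1]
finger_gap: 0.0591
```

```bash
python3 st.py p3.png
```

```text
t 8.4 tcp [ 0.5859 -0.1335  0.1458] fz [-1.54 -1.  ] gap 0.0592 tilt 13.8 yaw -0.12 low [ 0.526 -0.126  0.049] lowloc [[ 16. 105.]]
```

View pics/p3.png

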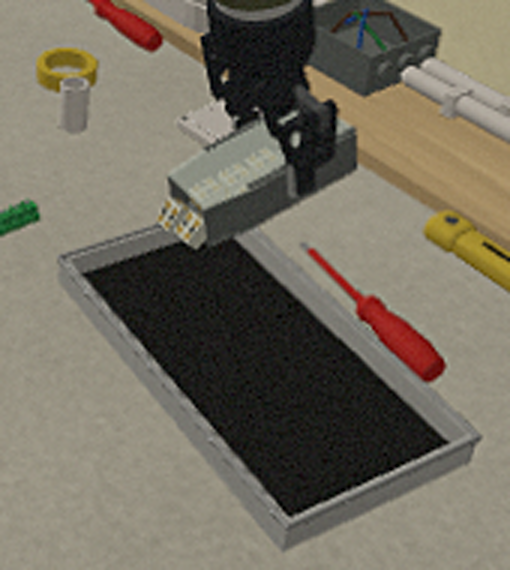

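Two blocks stand side by side in the mouth (180,220) and are about to tip out. One short shake should drop them.

```bash
cat >> st.py <<'E'
# white blobs on mat
for n,c in cs.items():
    g=np.array([[x,y,.02] for x,y in [(-72,-137),(72,-137),(72,137),(-72,137)]])/1000
    P=np.c_[g[:,:2]@Rt.T+[.497,-.229],np.full(4,.008)]
    m=np.zeros((384,512),np.uint8);cv2.fillConvexPoly(m,proj(c,P).round().astype(np.int32),1)
    B=boxpts()@np.c_[xb,(-np.cross(xb,-T[:3,2])),-T[:3,2]].T+org
    h=cv2.convexHull(proj(c,B).astype(np.float32)).round().astype(np.int32)
    k=np.zeros_like(m);cv2.fillConvexPoly(k,h,1)
    w=((c['img'].min(2)>95)&(m>0)&(k==0)).astype(np.uint8)
    N,L,S,C=cv2.connectedComponentsWithStats(w)
    print(n,'blobs',[(int(S[i,4]),*(int(v) for v in (loc(onz(c,[C[i]],.0125))[0]*1000).round())) for i in range(1,N) if S[i,4]>12])
E
python3 -c "
import cv2;a=cv2.imread('pics/p3.png');print(a[225,180],a[350,200],a[215,195])"
```

```text
[122 156 166] [21 23 24] [168 178 176]
```

Emit:
servo_tool(
  deltas=[
    {"dx":10,"dy":-1,"dz":0,"rx":0,"ry":0,"rz":0,"fingers":1},
    {"dx":-10,"dy":1,"dz":0,"rx":0,"ry":0,"rz":0,"fingers":1},
    {"dx":0,"dy":0,"dz":0,"rx":0,"ry":0,"rz":0,"fingers":1},
    {"dx":0,"dy":0,"dz":0,"rx":0,"ry":0,"rz":0,"fingers":1},
  ],
)

```text
clock: 8.9
tcp_pos: [0.5858, -0.1335, 0.1457]
orientation: [0.12, 0.06, 0.991, -0.007]
wrist_force: [0.5, -0.1, -1.5]
finger_gap: 0.0593
```

```bash
python3 st.py p4.png
```

```text
t 9.0 tcp [ 0.5862 -0.1336  0.146 ] fz [-1.77 -1.37] gap 0.0592 tilt 13.9 yaw -0.12 low [ 0.526 -0.126  0.049] lowloc [[ 17. 105.]]
side 0.55 [308, 241, 320, 249] 101 [-16.  95.]
scene 0.63 [198, 266, 212, 278] 115 [-12.  93.]
side blobs [(153, -13, 108), (467, -52, -53)]
scene blobs [(88, -17, 96), (448, 70, -29)]
```

```bash
cat >> st.py <<'E'
if len(sys.argv)>1:
    a=cs['side']['img'][185:345,265:435];b=cs['scene']['img'][205:384,60:270]
    cv2.imwrite('pics/'+sys.argv[1],np.hstack([cv2.resize(a,(400,376)),cv2.resize(b,(400,376))])[:,:,::-1])
E
python3 st.py p5.png | tail -2
```

```text
side blobs [(152, -13, 108), (466, -52, -52)]
scene blobs [(88, -17, 96), (450, 70, -28)]
```

View pics/p5.png

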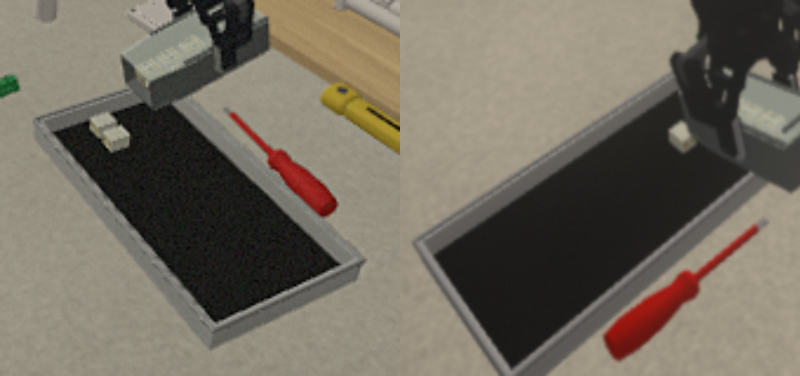

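Two blocks lie flat side by side at the tray's +y end, side view (102,125) and (117,138). Next I'll half-level the box and move 70 mm along the tray.

Emit:
servo_tool(
  deltas=[
    {"dx":-1,"dy":-6,"dz":0,"rx":0.016,"ry":0.13,"rz":0,"fingers":1},
    {"dx":-2,"dy":-18,"dz":0,"rx":0,"ry":0,"rz":0,"fingers":1},
    {"dx":-3,"dy":-22,"dz":0,"rx":0,"ry":0,"rz":0,"fingers":1},
    {"dx":-2,"dy":-17,"dz":0,"rx":0,"ry":0,"rz":0,"fingers":1},
    {"dx":0,"dy":-6,"dz":0,"rx":-0.016,"ry":-0.13,"rz":0,"fingers":1},
    {"dx":10,"dy":-1,"dz":0,"rx":0,"ry":0,"rz":0,"fingers":1},
    {"dx":-10,"dy":1,"dz":0,"rx":0,"ry":0,"rz":0,"fingers":1},
    {"dx":0,"dy":0,"dz":0,"rx":0,"ry":0,"rz":0,"fingers":1},
  ],
)

```text
clock: 10.1
tcp_pos: [0.5787, -0.2028, 0.1473]
orientation: [0.12, 0.059, 0.991, -0.007]
wrist_force: [0.1, -0.6, -1.9]
finger_gap: 0.0594
```

```bash
python3 st.py p6.png
```

```text
t 10.2 tcp [ 0.5798 -0.203   0.1475] fz [-1.64 -1.73] gap 0.0592 tilt 13.9 yaw -0.119 low [ 0.52  -0.196  0.05 ] lowloc [[19. 36.]]
side 0.64 [307, 243, 320, 247] 71 [-14.  96.]
side 0.59 [302, 232, 316, 245] 102 [-16. 121.]
side 0.53 [339, 236, 350, 246] 76 [52. 66.]
side 0.46 [336, 232, 345, 241] 55 [60. 92.]
side blobs [(152, -13, 107), (468, -51, -53)]
scene blobs [(22, -20, 130), (327, 70, -60)]
```

Emit:
servo_tool(
  deltas=[
    {"dx":10,"dy":-1,"dz":0,"rx":0,"ry":0,"rz":0,"fingers":1},
    {"dx":-10,"dy":1,"dz":0,"rx":0,"ry":0,"rz":0,"fingers":1},
    {"dx":0,"dy":0,"dz":0,"rx":0,"ry":0,"rz":0,"fingers":1},
    {"dx":0,"dy":0,"dz":0,"rx":0,"ry":0,"rz":0,"fingers":1},
  ],
)

```text
clock: 10.7
tcp_pos: [0.5779, -0.2024, 0.1457]
orientation: [0.12, 0.059, 0.991, -0.007]
wrist_force: [0.3, -0.2, -1.9]
finger_gap: 0.0591
```

```bash
python3 st.py p7.png
```

```text
t 10.8 tcp [ 0.5782 -0.2026  0.1459] fz [-2.09 -2.28] gap 0.0596 tilt 13.8 yaw -0.12 low [ 0.518 -0.195  0.049] lowloc [[17. 36.]]
side 0.57 [334, 253, 349, 265] 94 [10. 25.]
side 0.45 [303, 234, 314, 245] 77 [-16. 120.]
scene 0.48 [178, 292, 191, 305] 113 [11. 21.]
side blobs [(148, -13, 108), (13, 44, 87), (467, -52, -53), (95, 10, 25)]
scene blobs [(24, -20, 130), (72, 7, 21), (324, 70, -60)]
```

Emit:
servo_tool(
  deltas=[
    {"dx":10,"dy":-1,"dz":0,"rx":0,"ry":0,"rz":0,"fingers":1},
    {"dx":-10,"dy":1,"dz":0,"rx":0,"ry":0,"rz":0,"fingers":1},
    {"dx":0,"dy":0,"dz":0,"rx":0,"ry":0,"rz":0,"fingers":1},
    {"dx":0,"dy":0,"dz":0,"rx":0,"ry":0,"rz":0,"fingers":1},
  ],
)

```text
clock: 11.3
tcp_pos: [0.5779, -0.2024, 0.1458]
orientation: [0.12, 0.06, 0.991, -0.007]
wrist_force: [-0.2, -0.2, -1.5]
finger_gap: 0.059
```

```bash
python3 st.py p8.png
```

```text
t 11.4 tcp [ 0.5782 -0.2026  0.146 ] fz [-1.16 -1.36] gap 0.0595 tilt 13.9 yaw -0.12 low [ 0.518 -0.195  0.049] lowloc [[17. 36.]]
side 0.45 [337, 248, 349, 263] 108 [12. 25.]
side 0.41 [303, 236, 315, 245] 70 [-16. 119.]
scene 0.5 [180, 291, 192, 306] 97 [11. 21.]
side blobs [(151, -13, 108), (470, -52, -53), (174, 11, 36)]
scene blobs [(25, -20, 130), (71, 7, 21), (324, 70, -60)]
```

Four are out. I'll move on another 70 mm.

Emit:
servo_tool(
  deltas=[
    {"dx":-1,"dy":-6,"dz":0,"rx":0.016,"ry":0.13,"rz":0,"fingers":1},
    {"dx":-2,"dy":-18,"dz":0,"rx":0,"ry":0,"rz":0,"fingers":1},
    {"dx":-3,"dy":-22,"dz":0,"rx":0,"ry":0,"rz":0,"fingers":1},
    {"dx":-2,"dy":-17,"dz":0,"rx":0,"ry":0,"rz":0,"fingers":1},
    {"dx":0,"dy":-6,"dz":0,"rx":-0.016,"ry":-0.13,"rz":0,"fingers":1},
    {"dx":10,"dy":-1,"dz":0,"rx":0,"ry":0,"rz":0,"fingers":1},
    {"dx":-10,"dy":1,"dz":0,"rx":0,"ry":0,"rz":0,"fingers":1},
    {"dx":0,"dy":0,"dz":0,"rx":0,"ry":0,"rz":0,"fingers":1},
  ],
)

```text
clock: 12.3
tcp_pos: [0.5705, -0.2722, 0.1473]
orientation: [0.121, 0.06, 0.991, -0.008]
wrist_force: [0.3, -0.6, -1.1]
finger_gap: 0.0593
```

```bash
python3 st.py p9.png
```

```text
t 12.4 tcp [ 0.5715 -0.2723  0.1475] fz [-0.39 -1.41] gap 0.0593 tilt 14.0 yaw -0.119 low [ 0.512 -0.265  0.05 ] lowloc [[ 19. -34.]]
side 0.62 [309, 243, 321, 247] 86 [-15.  94.]
side 0.53 [387, 258, 410, 274] 263 [109. -54.]
side 0.51 [359, 253, 364, 261] 60 [61. 17.]
side 0.48 [301, 236, 314, 245] 71 [-15. 122.]
side 0.43 [335, 251, 350, 264] 108 [10. 25.]
side 0.41 [329, 248, 340, 258] 51 [12. 48.]
scene 0.66 [210, 256, 224, 270] 103 [-11. 120.]
side blobs [(154, -13, 108), (475, -52, -53), (180, 11, 36)]
scene blobs [(84, -16, 122), (111, 70, 95), (184, 69, -94)]
```

Emit:
servo_tool(
  deltas=[
    {"dx":10,"dy":-1,"dz":0,"rx":0,"ry":0,"rz":0,"fingers":1},
    {"dx":-10,"dy":1,"dz":0,"rx":0,"ry":0,"rz":0,"fingers":1},
    {"dx":0,"dy":0,"dz":0,"rx":0,"ry":0,"rz":0,"fingers":1},
    {"dx":0,"dy":0,"dz":0,"rx":0,"ry":0,"rz":0,"fingers":1},
  ],
)

```text
clock: 12.9
tcp_pos: [0.57, -0.2714, 0.1457]
orientation: [0.12, 0.06, 0.991, -0.007]
wrist_force: [0.0, -0.1, -1.4]
finger_gap: 0.0595
```

```bash
python3 st.py p10.png
```

```text
t 13.0 tcp [ 0.5702 -0.2716  0.1459] fz [-1.83 -0.07] gap 0.0595 tilt 13.8 yaw -0.12 low [ 0.51  -0.264  0.049] lowloc [[ 17. -33.]]
side 0.62 [278, 219, 420, 336] 7417 [ -7. -27.]
side 0.55 [300, 233, 312, 242] 74 [-15. 122.]
side 0.49 [359, 257, 369, 265] 77 [52. -6.]
side 0.44 [335, 252, 350, 264] 95 [10. 25.]
scene 0.55 [210, 256, 226, 272] 138 [-11. 120.]
side blobs [(156, -13, 107), (475, -51, -53), (176, 11, 36)]
scene blobs [(85, -16, 122), (110, 70, 95), (184, 69, -93)]
```

Emit:
servo_tool(
  deltas=[
    {"dx":10,"dy":-1,"dz":0,"rx":0,"ry":0,"rz":0,"fingers":1},
    {"dx":-10,"dy":1,"dz":0,"rx":0,"ry":0,"rz":0,"fingers":1},
    {"dx":0,"dy":0,"dz":0,"rx":0,"ry":0,"rz":0,"fingers":1},
    {"dx":0,"dy":0,"dz":0,"rx":0,"ry":0,"rz":0,"fingers":1},
  ],
)

```text
clock: 13.5
tcp_pos: [0.5699, -0.2715, 0.1458]
orientation: [0.12, 0.06, 0.991, -0.007]
wrist_force: [-0.3, 1.5, -0.8]
finger_gap: 0.0595
```

```bash
python3 st.py p11.png
```

```text
t 13.6 tcp [ 0.5702 -0.2717  0.146 ] fz [-1.66 -0.55] gap 0.0595 tilt 13.9 yaw -0.12 low [ 0.51  -0.264  0.049] lowloc [[ 17. -34.]]
side 0.69 [346, 277, 359, 290] 111 [ -8. -44.]
side 0.57 [344, 267, 353, 280] 64 [ -0. -18.]
side 0.53 [326, 246, 339, 259] 72 [11. 48.]
side 0.46 [300, 233, 315, 244] 83 [-15. 121.]
scene 0.48 [211, 254, 226, 268] 116 [-11. 119.]
side blobs [(152, -13, 107), (471, -52, -53), (174, 11, 36), (194, -5, -33)]
scene blobs [(85, -16, 122), (112, 70, 95), (184, 69, -93)]
```

Six out, at ly 121, 95, 48, 25, -18 and -44. Now the last stop.

Emit:
servo_tool(
  deltas=[
    {"dx":-1,"dy":-6,"dz":0,"rx":0.016,"ry":0.13,"rz":0,"fingers":1},
    {"dx":-2,"dy":-18,"dz":0,"rx":0,"ry":0,"rz":0,"fingers":1},
    {"dx":-3,"dy":-22,"dz":0,"rx":0,"ry":0,"rz":0,"fingers":1},
    {"dx":-2,"dy":-19,"dz":0,"rx":0,"ry":0,"rz":0,"fingers":1},
    {"dx":0,"dy":-6,"dz":0,"rx":-0.016,"ry":-0.13,"rz":0,"fingers":1},
    {"dx":10,"dy":-1,"dz":0,"rx":0,"ry":0,"rz":0,"fingers":1},
    {"dx":-10,"dy":1,"dz":0,"rx":0,"ry":0,"rz":0,"fingers":1},
    {"dx":0,"dy":0,"dz":0,"rx":0,"ry":0,"rz":0,"fingers":1},
  ],
)

```text
clock: 14.5
tcp_pos: [0.5623, -0.3433, 0.1472]
orientation: [0.12, 0.06, 0.991, -0.008]
wrist_force: [0.3, 0.5, -0.7]
finger_gap: 0.0593
```

Emit:
servo_tool(
  deltas=[
    {"dx":10,"dy":-1,"dz":0,"rx":0,"ry":0,"rz":0,"fingers":1},
    {"dx":-10,"dy":1,"dz":0,"rx":0,"ry":0,"rz":0,"fingers":1},
    {"dx":10,"dy":-1,"dz":0,"rx":0,"ry":0,"rz":0,"fingers":1},
    {"dx":-10,"dy":1,"dz":0,"rx":0,"ry":0,"rz":0,"fingers":1},
    {"dx":0,"dy":0,"dz":0,"rx":0,"ry":0,"rz":0,"fingers":1},
    {"dx":0,"dy":0,"dz":0,"rx":0,"ry":0,"rz":0,"fingers":1},
  ],
)

```text
clock: 15.1
tcp_pos: [0.562, -0.3424, 0.1459]
orientation: [0.12, 0.06, 0.991, -0.007]
wrist_force: [-0.5, -0.2, -0.4]
finger_gap: 0.0592
```

```bash
python3 st.py p12.png
```

```text
t 15.2 tcp [ 0.5622 -0.3426  0.146 ] fz [-1.26 -1.08] gap 0.0594 tilt 13.9 yaw -0.12 low [ 0.502 -0.335  0.049] lowloc [[  18. -105.]]
side 0.59 [345, 278, 362, 289] 114 [ -9. -45.]
side 0.58 [309, 241, 322, 250] 95 [-15.  96.]
side 0.52 [384, 280, 392, 292] 64 [ 54. -85.]
side 0.47 [326, 249, 338, 256] 70 [11. 48.]
side 0.41 [302, 234, 315, 245] 69 [-16. 120.]
scene 0.69 [207, 256, 223, 269] 135 [-13. 119.]
scene 0.68 [188, 283, 201, 295] 122 [10. 47.]
scene 0.67 [178, 291, 192, 305] 159 [10. 25.]
scene 0.59 [96, 308, 187, 384] 3725 [ 51. -80.]
scene 0.5 [201, 266, 211, 279] 121 [-12.  94.]
scene 0.31 [301, 209, 313, 234] 267 [ 36. 349.]
side blobs [(147, -13, 108), (460, -52, -53), (172, 11, 36), (205, -9, -33)]
scene blobs [(192, -17, 110), (248, 70, 44), (221, 6, 36), (37, -16, -40), (25, 69, -132)]
```

View pics/p12.png

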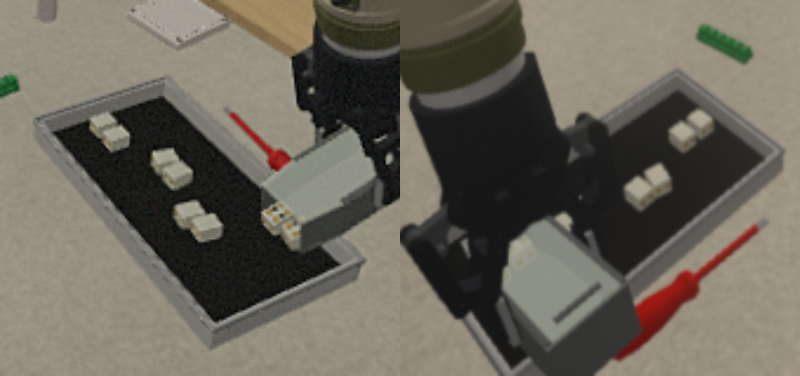

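Three flat pairs lie in the tray, and the last two blocks are in the mouth, side view (275,215) and (292,232).

Emit:
servo_tool(
  deltas=[
    {"dx":10,"dy":-1,"dz":0,"rx":0,"ry":0,"rz":0,"fingers":1},
    {"dx":-10,"dy":1,"dz":0,"rx":0,"ry":0,"rz":0,"fingers":1},
    {"dx":10,"dy":-1,"dz":0,"rx":0,"ry":0,"rz":0,"fingers":1},
    {"dx":-10,"dy":1,"dz":0,"rx":0,"ry":0,"rz":0,"fingers":1},
    {"dx":0,"dy":0,"dz":0,"rx":0,"ry":0,"rz":0,"fingers":1},
    {"dx":0,"dy":0,"dz":0,"rx":0,"ry":0,"rz":0,"fingers":1},
  ],
)

```text
clock: 15.9
tcp_pos: [0.5619, -0.3425, 0.1459]
orientation: [0.12, 0.06, 0.991, -0.007]
wrist_force: [0.4, -0.3, -1.0]
finger_gap: 0.0595
```

```bash
python3 st.py p13.png
```

```text
t 16.0 tcp [ 0.5622 -0.3427  0.146 ] fz [-0.33 -0.92] gap 0.0592 tilt 13.9 yaw -0.12 low [ 0.502 -0.335  0.049] lowloc [[  18. -105.]]
side 0.7 [376, 292, 388, 308] 116 [  13. -112.]
side 0.68 [338, 253, 352, 265] 86 [10. 24.]
side 0.6 [327, 247, 340, 259] 77 [11. 47.]
side 0.57 [306, 242, 319, 248] 87 [-14.  94.]
side 0.53 [339, 271, 349, 285] 104 [-12. -21.]
side 0.41 [367, 292, 378, 305] 117 [ -3. -96.]
scene 0.69 [181, 290, 194, 305] 146 [11. 25.]
scene 0.48 [207, 255, 226, 272] 147 [-12. 118.]
scene 0.46 [188, 282, 200, 296] 131 [13. 47.]
scene 0.38 [145, 306, 152, 311] 25 [-15. -40.]
side blobs [(147, -13, 108), (462, -52, -53), (172, 11, 36), (206, -9, -34), (208, 5, -102)]
scene blobs [(193, -17, 110), (247, 70, 44), (220, 6, 37), (37, -16, -40), (24, 69, -132)]
```

All eight are out. I'll measure the set-down space from the earlier wrist picture while the arm is still.

```bash
python3 - <<'E'
from h import *
c=read_camera('wrist');T=np.eye(4);T[:3,:3]=R.from_quat([.7071068,.7071068,0,0]).as_matrix();T[:3,3]=[.5751,0,.3039]
W=T@np.array(c['hand_eye'])
px=lambda l:np.array(l)/1.2
print('strip top',onz(c,px([[221,184],[221,198],[155,186],[155,199]]),.015,W).round(3)[:,:2].tolist())
print('cover',onz(c,px([[388,157],[388,232],[468,155],[468,232]]),.011,W).round(3)[:,:2].tolist())
print('coupler top L/R',onz(c,px([[317,101],[304,101],[331,101]]),.048,W).round(3)[:,:2].tolist())
print('tray end',onz(c,px([[193,263],[328,276]]),.025,W).round(3)[:,:2].tolist())
E
```

```text
strip top [[0.475, 0.016], [0.474, 0.0], [0.401, 0.014], [0.399, -0.001]]
cover [[0.66, 0.046], [0.666, -0.041], [0.749, 0.048], [0.761, -0.041]]
coupler top L/R [[0.581, 0.1], [0.569, 0.1], [0.594, 0.1]]
tray end [[0.438, -0.075], [0.596, -0.091]]
```

Emit:
servo_tool(
  deltas=[
    {"dx":0,"dy":0,"dz":10,"rx":0.014,"ry":0.12,"rz":0,"fingers":1},
    {"dx":2,"dy":0,"dz":20,"rx":0.014,"ry":0.12,"rz":0,"fingers":1},
    {"dx":3,"dy":8,"dz":20,"rx":0,"ry":0,"rz":0,"fingers":1},
    {"dx":2,"dy":20,"dz":10,"rx":0,"ry":0,"rz":0,"fingers":1},
    {"dx":1,"dy":30,"dz":0,"rx":0,"ry":0,"rz":0,"fingers":1},
    {"dx":1,"dy":30,"dz":0,"rx":0,"ry":0,"rz":0,"fingers":1},
    {"dx":1,"dy":30,"dz":0,"rx":0,"ry":0,"rz":0,"fingers":1},
    {"dx":1,"dy":30,"dz":0,"rx":0,"ry":0,"rz":0,"fingers":1},
  ],
)

```text
clock: 16.95
tcp_pos: [0.5725, -0.1922, 0.2059]
orientation: [0.0, 0.06, 0.998, -0.0]
wrist_force: [-0.4, 0.5, -1.7]
finger_gap: 0.0593
```

Emit:
servo_tool(
  deltas=[
    {"dx":1,"dy":30,"dz":0,"rx":0,"ry":0,"rz":0,"fingers":1},
    {"dx":1,"dy":30,"dz":0,"rx":0,"ry":0,"rz":0,"fingers":1},
    {"dx":1,"dy":30,"dz":0,"rx":0,"ry":0,"rz":0,"fingers":1},
    {"dx":1,"dy":30,"dz":0,"rx":0,"ry":0,"rz":0,"fingers":1},
    {"dx":1,"dy":30,"dz":0,"rx":0,"ry":0,"rz":0,"fingers":1},
    {"dx":1,"dy":25,"dz":0,"rx":0,"ry":0,"rz":0,"fingers":1},
    {"dx":0,"dy":13,"dz":0,"rx":0,"ry":0,"rz":0,"fingers":1},
    {"dx":0,"dy":5,"dz":0,"rx":0,"ry":0,"rz":0,"fingers":1},
  ],
)

```text
clock: 17.75
tcp_pos: [0.5785, 0.0001, 0.206]
orientation: [0.0, 0.059, 0.998, -0.0]
wrist_force: [-0.5, -0.1, -1.4]
finger_gap: 0.0592
```

Emit:
servo_tool(
  deltas=[
    {"dx":0,"dy":0,"dz":-10,"rx":0,"ry":0,"rz":0,"fingers":1},
    {"dx":0,"dy":0,"dz":-18,"rx":0,"ry":0,"rz":0,"fingers":1},
    {"dx":0,"dy":0,"dz":-20,"rx":0,"ry":0,"rz":0,"fingers":1},
    {"dx":0,"dy":0,"dz":-20,"rx":0,"ry":0,"rz":0,"fingers":1},
    {"dx":0,"dy":0,"dz":-15,"rx":0,"ry":0,"rz":0,"fingers":1},
    {"dx":0,"dy":0,"dz":-10,"rx":0,"ry":0,"rz":0,"fingers":1},
    {"dx":0,"dy":0,"dz":-7,"rx":0,"ry":0,"rz":0,"fingers":1},
    {"dx":0,"dy":0,"dz":0,"rx":0,"ry":0,"rz":0,"fingers":1},
  ],
)

```text
clock: 18.55
tcp_pos: [0.5787, -0.0021, 0.1049]
orientation: [-0.001, 0.06, 0.998, -0.0]
wrist_force: [-0.9, 0.9, -0.1]
finger_gap: 0.0591
```

```bash
python3 st.py p14.png
```

```text
t 18.65 tcp [ 0.5796 -0.002   0.1063] fz [-1.14 -1.32] gap 0.0591 tilt 0.0 yaw -0.12 low [0.498 0.008 0.026] lowloc [[-27. 235.]]
side 0.66 [335, 256, 349, 262] 75 [10. 25.]
side 0.64 [310, 241, 320, 249] 70 [-15.  96.]
side 0.6 [326, 245, 338, 258] 79 [11. 48.]
side 0.53 [246, 220, 272, 232] 214 [-98. 217.]
side 0.52 [344, 277, 361, 290] 126 [ -9. -43.]
side 0.5 [300, 234, 314, 246] 102 [-14. 122.]
side 0.44 [372, 292, 388, 306] 101 [  12. -111.]
scene 0.77 [111, 328, 129, 344] 183 [ -4. -95.]
scene 0.67 [139, 306, 158, 320] 167 [ -6. -45.]
scene 0.6 [102, 337, 120, 356] 208 [   7. -114.]
scene 0.51 [178, 291, 194, 304] 171 [11. 24.]
scene 0.48 [187, 283, 202, 295] 133 [ 9. 48.]
scene 0.43 [206, 256, 224, 269] 115 [-14. 119.]
side blobs [(143, -13, 108), (458, -52, -54), (167, 11, 36), (199, -9, -33), (203, 5, -102)]
scene blobs [(185, -17, 111), (430, 70, -19), (208, 6, 37), (229, -14, -33), (215, -5, -102)]
```

View pics/p14.png

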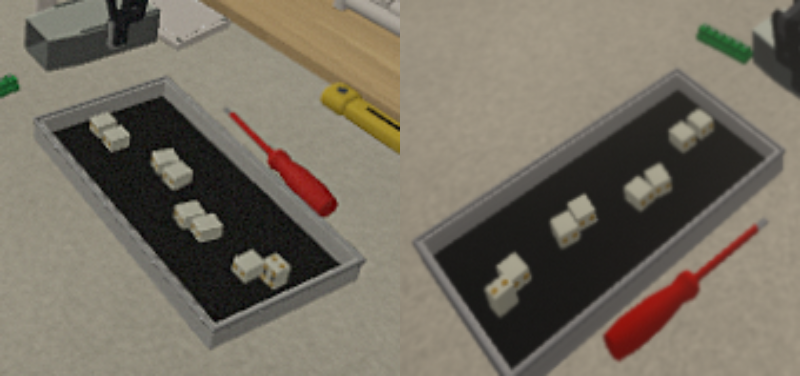

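All eight are in the tray, in four pairs evenly along it. One block of the last pair, side view (275,270), looks stood on end. I'll set the box down first, then look closer.

Emit:
servo_tool(
  deltas=[
    {"dx":0,"dy":0,"dz":-10,"rx":0,"ry":0,"rz":0,"fingers":1},
    {"dx":0,"dy":0,"dz":-7,"rx":0,"ry":0,"rz":0,"fingers":1},
    {"dx":0,"dy":0,"dz":-4,"rx":0,"ry":0,"rz":0,"fingers":1},
    {"dx":0,"dy":0,"dz":-2,"rx":0,"ry":0,"rz":0,"fingers":1},
    {"dx":0,"dy":0,"dz":-1,"rx":0,"ry":0,"rz":0,"fingers":1},
    {"dx":0,"dy":0,"dz":0,"rx":0,"ry":0,"rz":0,"fingers":1},
  ],
)

```text
clock: 19.35
tcp_pos: [0.5792, -0.0016, 0.0818]
orientation: [-0.0, 0.06, 0.998, -0.0]
wrist_force: [0.4, 0.8, -0.3]
finger_gap: 0.0594
```

```bash
python3 - <<'E'
from h import *
a=read_camera('side')['img'][278:318,355:400];b=read_camera('scene')['img'][320:365,95:140]
print(env.get_state()['tcp_pos'],env.get_state()['wrist_force'])
cv2.imwrite('pics/c1.png',np.hstack([cv2.resize(a,(400,360),interpolation=2),cv2.resize(b,(360,360),interpolation=2)])[:,:,::-1])
E
```

```text
[ 0.57940169 -0.00160324  0.08210314] [ 0.11101076  0.42157835 -1.05202062]
```

View pics/c1.png

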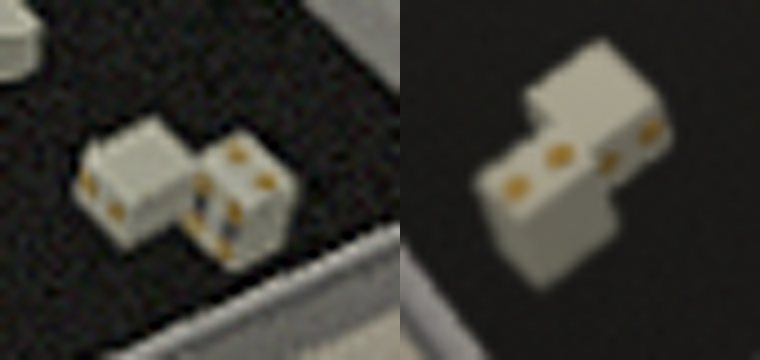

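Emit:
servo_tool(
  deltas=[
    {"dx":0,"dy":0,"dz":-1,"rx":0,"ry":0,"rz":0,"fingers":1},
    {"dx":0,"dy":0,"dz":0,"rx":0,"ry":0,"rz":0,"fingers":1},
    {"dx":0,"dy":0,"dz":0,"rx":0,"ry":0,"rz":0,"fingers":-1},
    {"dx":0,"dy":0,"dz":0,"rx":0,"ry":0,"rz":0,"fingers":-1},
    {"dx":0,"dy":0,"dz":0,"rx":0,"ry":0,"rz":0,"fingers":-1},
    {"dx":0,"dy":0,"dz":0,"rx":0,"ry":0,"rz":0,"fingers":-1},
    {"dx":0,"dy":0,"dz":0,"rx":0,"ry":0,"rz":0,"fingers":-1},
  ],
)

```text
clock: 20.15
tcp_pos: [0.5792, -0.0016, 0.0809]
orientation: [0.0, 0.06, 0.998, -0.0]
wrist_force: [0.4, -0.1, 0.3]
finger_gap: 0.0857
```

```bash
python3 - <<'E'
from h import *
a=-.1207;Rt=np.array([[np.cos(a),-np.sin(a)],[np.sin(a),np.cos(a)]])
w=np.array([.010,-.113])@Rt.T+[.497,-.229]
for n,o,f in (('scene',(95,320),(8,8)),('side',(355,278),(400/45,9))):
    c=read_camera(n);p=proj(c,[[*w,.005],[*w,.027],[*w,.016]])
    q=(p-o)*f
    if n=='scene': q+=[400,0]
    print(n,q.round().tolist())
E
```

```text
scene [[564.0, 228.0], [540.0, 159.0], [552.0, 194.0]]
side [[223.0, 230.0], [241.0, 162.0], [232.0, 196.0]]
```

Emit:
servo_tool(
  deltas=[
    {"dx":0,"dy":0,"dz":15,"rx":0,"ry":0,"rz":0,"fingers":-1},
    {"dx":0,"dy":0,"dz":30,"rx":0,"ry":0,"rz":0,"fingers":-1},
    {"dx":0,"dy":0,"dz":40,"rx":0,"ry":0,"rz":0,"fingers":-1},
    {"dx":0,"dy":0,"dz":40,"rx":0,"ry":0,"rz":0,"fingers":-1},
    {"dx":0,"dy":0,"dz":40,"rx":0,"ry":0,"rz":0,"fingers":-1},
    {"dx":0,"dy":0,"dz":30,"rx":0,"ry":0,"rz":0,"fingers":-1},
    {"dx":0,"dy":0,"dz":15,"rx":0,"ry":0,"rz":0,"fingers":-1},
    {"dx":0,"dy":0,"dz":0,"rx":0,"ry":0,"rz":0,"fingers":-1},
  ],
)

```text
clock: 21.05
tcp_pos: [0.5804, -0.0018, 0.2939]
orientation: [0.003, 0.06, 0.998, -0.001]
wrist_force: [0.3, -0.3, 0.2]
finger_gap: 0.085
```

```bash
python3 - <<'E'
from h import *
s=read_camera('side');c=read_camera('scene')
def tri(u,v):
    o1,d1=ray(s,[np.array(u)/[400/45,9]+[355,278]]);o2,d2=ray(c,[(np.array(v)-[400,0])/8+[95,320]])
    A=np.c_[d1[0],-d2[0]];t=np.linalg.lstsq(A,o2-o1,rcond=None)[0]
    p,q=o1+t[0]*d1[0],o2+t[1]*d2[0];return ((p+q)/2).round(4),np.linalg.norm(p-q).round(4)
for k,u,v in [('screw a',(237,155),(560,155)),('screw b',(265,182),(516,187)),('flat nbr top centre',(150,160),(598,92))]: print(k,*tri(u,v))
cs={'scene':c,'side':s}
o=[]
for n in cs:
    for r in cut_out('box',n):
        ys,xs=np.nonzero(r['region'])
        if len(xs) and np.linalg.norm(onz(cs[n],[[xs.mean(),ys.mean()]],.02)[0,:2]-[.567,0])<.06: o.append((cs[n],r['region']));break
print(len(o),fit(o,boxpts(),[.567,0,-.12,0]))
a=s['img'][150:345,230:435];b=c['img'][170:384,60:380]
cv2.imwrite('pics/f.png',np.hstack([cv2.resize(a,(380,360)),cv2.resize(b,(420,360))])[:,:,::-1])
E
```

```text
screw a [ 0.495  -0.3395  0.026 ] 0.0006
screw b [ 0.4942 -0.3487  0.026 ] 0.0002
flat nbr top centre [ 0.4836 -0.3246  0.0189] 0.0023
2 (array([ 5.67379428e-01,  5.57033294e-04, -1.19503603e-01, -1.09712486e-03]), np.float64(0.08167586244961178))
```

View pics/f.png

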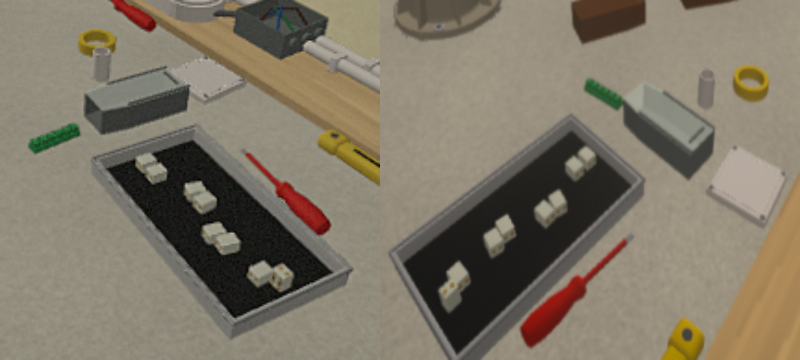

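```bash
python3 -c "
from workcell import job,env
print(job.hand_in(), env.get_state()['clock'])"
```

```text
the job is handed in; nothing more can be done
the job is handed in; nothing more can be done
```

The job is handed in at about 21 s of the 64 s allowed. I shook the eight blocks out two at a time at four stops along the tray, with the lower edge of the mouth about 45 mm above the tray floor. I then set the empty box down level, lid up, between the tray and the strip.

My last checks showed:
- **Blocks:** all eight are on the mat in one layer, at about +121, +95, +48, +25, −20, −44, −96 and −112 mm along the tray. The thirds hold 3, 3 and 2. The block at +48 mm sits almost on a boundary (±47 mm), so it could count as 2, 4 and 2.
- **One block on end:** the last block stands on its end instead of lying flat. Its two screws measure 26 mm high, level with each other, and it rests on the floor, not on its neighbour. I left it like that.
- **Box:** at (0.567, 0.001) m, about 1 mm off bench height by the image fit. It is about 20 mm clear of the strip and the cover. The arm was lifted clear before hand-in.
- **Other things:** the final picture shows the driver, tape, cover, coupler and strip where they were. I judged that by eye and did not measure it.
- **Force reading:** it was too noisy to count single blocks by weight, so the counts come from the cameras.

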